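# Release the swing bolt of the parts-well lid

## Task

Undo the swing bolt that holds down the steel lid of the parts well: loosen its wing nut until it clears the lip of the slotted lug, leaving the nut on the bolt, then swing the bolt out of the lug and push it over gently until it snaps home between the sprung balls of its keeper and stays there by itself. Do not force the nut against the lug or lean hard on the keeper, leave the lid shut and the other things on the bench and lid where they are, and let go at the end.

Things in the scene. Friction and masses are not known exactly. Their poses are not given: they have to be found in the camera images.
- well: Grey parts well fixed on the bench, 200 x 220 x 65 mm (x, y, z of its own frame), origin under its centre on the bench, lid 4 mm thick on top (top face 69 mm above the bench). The swing bolt stands before the middle of its -x wall and swings towards the well's -x.
- pivot (a point): Hinge axis of the swing bolt, a pin along the well's y axis, 115 mm from the well's origin along its -x and 22 mm above the bench. Axes parallel to the well's.
- swing (a joint): Angle of the swing bolt: 0 upright in the slot of the lug, growing to 1.5 rad as it leans away from the well (its tip moves towards the well's -x and down). A light spring (0.12 N m per rad) stands it upright again when let go. It is out of the lug beyond about 0.45 rad.
- eyebolt: The steel bolt itself, 8 mm thick round bar, its tip 135 mm from the hinge axis; z along the bolt away from the hinge; origin 4 mm out from the hinge axis. It carries the wing nut.
- bolt_tip (a point): Centre of the free end of the bolt (157 mm above the bench when upright). The bare bolt between the wing nut and the tip is at least 35 mm long and may be pushed or held there.
- nut_centre (a point): Centre of the wing nut's wings on the bolt axis, about 97 mm above the bench when tight. The wings are one flat plate 42 mm long (along this point's y), 9 mm thick (along its x) and 18 mm high (centre +-9 mm); a round flange of 18 mm diameter lies 13 to 17 mm below the centre, a hub of 15 mm diameter above it. The bolt comes up through it. z along the bolt.
- nut (a joint): How far the wing nut is unscrewed, rad: 0 tight; grows turning anticlockwise seen from above (from the tip). A steep thread: the nut rises 1.9 mm per rad; turning takes about 0.05 N m. A pinned end keeps it on the bolt at 6.3 rad. The flange is free of the lip from about 2.1 rad; unscrew it to more than 2.2 rad.
- lug: Dark slotted lug on the lid's -x edge, two prongs 9.5 mm wide with an 11 mm slot open towards the well's -x, top (the nut's seat) 80 mm above the bench; a yellow lip 2.5 mm high across the prongs' front holds the nut's flange in; it takes 30 N at most. Origin on the bolt axis at the lug's underside, 69 mm above the bench.
- lid (a joint): Lid hinge, 0 shut, rad; hinge on the well's +x edge. Nothing latches it but the bolt.
- keeper: Two blue posts 56 mm tall, inner faces 43 mm apart, holding the adjustable brass catch for the swung-out bolt; origin midway between them, 33 mm from the hinge axis towards the well's -x, 47 mm above the bench. Forces between bolt and keeper may add up to 45 N at most, of which the catch itself squeezes 15 to 20 N; so push with at most about 10 N at 110 mm from the hinge.
- catch_mid (a point): Middle of the catch's adjusting range, at the keeper's origin, 42 mm from the hinge. Its real setting is not measured and lies up to 11 mm (0.26 rad) either way along the swing. Feel for it: two sprung balls resist (2 to 4 N of push at 110 mm), then snap over, and the bolt is home on a hard stop (stiff, about 15 N per mm there), at a swing angle somewhere from 0.7 to 1.25 rad (balls met 0.2 rad before).
- ring_lug: Copper ring lug lying on the lid, 75 mm long, 13 mm high, origin under the ring; a bystander, to be left alone.
- post_protector: Squat black rubber post protector on the lid, 38 mm wide, 24 mm high; a bystander, to be left alone.
- brush: Blue nylon terminal brush lying on the bench left of the well, 150 mm long; a bystander, to be left alone.
- spare_nut: Spare zinc wing nut standing on the bench at the right, 38 mm wide, 25 mm high; a bystander, to be left alone.
- grease_jar: Grey jar with a white cap on the bench at the right, 56 mm wide, 55 mm high; a bystander, to be left alone.
- wrench: Wrench lying on the bench at the right, 170 mm long; a bystander, to be left alone.
- washer: Brass washer on the bench at the left, 32 mm wide, 5 mm high; a bystander, to be left alone.

How it is judged:
By the outcome, as a careful person would: the job done as asked, in the order asked, and still so for the second after the job is handed in, with the robot touching nothing.
It also fails if it takes over 72 s, if anything falls off the work surface, if the arm or the gripper's body presses on something with over 40 N, if the wrist force passes 120 N, or if a joint passes its speed limit or range.

## Robot

A 7-joint arm with a two-finger parallel gripper is mounted at the origin on the work surface. World frame = base frame: x ahead of the robot, y to its left, z up, the work surface at z = 0. Lengths are in m, angles in rad, forces in N, time in s.
With the tool pointing down it reaches from about 0.4 to 0.85 m from the base axis. Payload 10.4 kg.
Tool frame: the origin (TCP) lies at the very end of the fingers, on their centre line; the grasp point (between the pads) lies 19 mm behind it; z points along the fingers, y is the direction in which the jaws open and shut (so a half turn about z gives the same grasp; the last joint's range is limited). The gripper opens to 87 mm and grips with 3 to 60 N. Pads are 19 mm wide; open, the fingers measure 117 mm over their backs; the gripper's body (75 mm by 190 mm) begins 51 mm behind the grasp point.
Start: joints at [1.125, 0.332, -0.065, 1.46, 0.022, 1.35, -0.088], TCP at [0.256, -0.57, 0.223] pointing down, gripper open.
Joint ranges: [-2.6, 2.6], [-0.5, 2.12], [-1.47, 1.34], [0.16, 2.42], [-1.27, 4.41], [0.06, 2.06], [-2.6, 2.6]. Speed limits (rad/s): [2.22, 2.22, 2.79, 2.79, 3.14, 3.14, 3.14].

## Interface

Orientations are given as a unit quaternion [x, y, z, w].
In Python, from bench import r gives the robot as it stands.
- The arm moves only by the tool move_arm, never from a script. Its argument "deltas" is a list of rows, each a list of 5 numbers: the gripper's target within -1 to 1 (fully open at 1, half-way at 0, shut at -1), then the shift along the tool's x, y, z as a fraction of full scale, then the turn about the tool's z as a fraction of full scale. A call has 1 to 12 rows; each row shifts and turns the commanded pose from where the row before left it, along the tool's axes as they then stand; what a row does not reach is not made up. Full scale, the value 1, is 2.5 cm for a shift and 90 degrees for a turn. A row lasts 1/12 s, in which the tool goes at most 41.7 mm and 7.16 degrees, less where a joint would pass 70% of its speed; a pose out of reach is approached as far as the arm can. A call with a number of a shift or a turn outside -1 to 1 is refused whole. A call with a gripper value outside its range is refused whole. The fingers move at their own pace and stop on an object; "squeeze" is the grip in N (left out, the last holds). Time passes only in rows, so rows that do not move let the fingers close. It gives the time, the measured TCP pose, the force and the opening at its end, in the units of the state.
- r.read_state(): the state, without advancing time (a new reading comes with each control period).
- r.camera(name): name is "scene" or "top"; returns the picture (480x640x3 uint8, red, green, blue); there is no depth.
- r.camera_info(name): a dict with "K" (3x3 intrinsics, pixels), "R" (3x3) and "t" (3): a world point X has camera coordinates R X + t. Camera axes: x right, y down, z forward; pixel columns grow to the right and rows downward; lengths in m; the calibration is good to about 2 mm. A picture is of the moment at which its call begins. camera_info takes no time and is no camera call.
- r.close_job(): hands the job in, once; it reports no verdict.
Trained networks look in the newest picture that a camera, given by its name, has taken for a name from the list of things; names that differ only in an ending like _2 or _b are one class to them, and where a whole thing is asked for, a point or a joint stands for the part that bears it (a point fixed in the world has none). Each returns a list of dicts, best first, with "confidence" (0 to 1); they miss things now and then, are a little off and sometimes report something else, mostly with a low value. They report only what shows in the picture. A call takes as long as a camera call.
- r.boxes_of(camera, label): "position" ([x, y, z] in m, in the coordinates of the camera as it stood for that picture, good to about 4 mm: the middle of the surface that is visible of it).
- r.tip_of(camera, label): "position" ([x, y, z] in m, in the coordinates of the camera as it stood for that picture, good to about 4 mm: a listed point, or the origin of a listed thing).
The state is a dict: "time": time; "joint_positions": joint angles; "joint_vel": joint speeds; "joint_torque": joint torques, N m; "ee_pos": TCP position; "eef_rot": TCP orientation; "ft_force": force on the tool from outside, world axes, zero at the start; "torque": the same for the moment, N m; "width": finger opening in m.
Only numpy, scipy, OpenCV 4.12 (cv2) and the standard library are available. Lean on these libraries where they do the work, as an engineer would, in place of code of your own. Each camera call takes 0.05 s, during which the arm holds its last target.

## Working session

There is one attempt and no reset: what is moved stays moved. The work goes in short steps, Python scripts to look and compute and a tool call to move; the robot and the scene stay as the last step left them, time stands still between calls to the robot, and variables do not carry over. Pictures are saved under pics/ and viewed, and the job is handed in when it is done.

Besides the shell and the picture viewer there is one more tool, called after ">>>" as a command line: name --pt "numbers of a row" for each row, then --argument value for the rest. move_arm: Moves the arm, as the interface text tells. Shift numbers are shares of 2.5 cm and turn numbers shares of 90 degrees, none past 1 either way. Its arguments: {"type":"object","properties":{"deltas":{"type":"array","items":{"type":"array","items":{"type":"number"}}},"squeeze":{"type":"number"}},"required":["deltas"]}

```bash
mkdir -p pics; ls; cat > h.py <<'E'
import numpy as np, cv2
from bench import r
def snap(n,f):
    im=r.camera(n); cv2.imwrite('pics/'+f,im[:,:,::-1]); return im
def world(n,p):
    c=r.camera_info(n); R=np.array(c['R']);t=np.array(c['t']); return R.T@(np.array(p)-t)
def pix(n,X):
    c=r.camera_info(n); q=np.array(c['K'])@(np.array(c['R'])@np.array(X)+np.array(c['t'])); return q[:2]/q[2]
E
python3 - <<'E'
from h import *
np.set_printoptions(precision=4,suppress=True)
s=r.read_state(); print(s)
for n in ['scene','top']:
    snap(n,n+'0.png'); print(n,r.camera_info(n))
    for l in ['pivot','bolt_tip','nut_centre','well','lug','keeper']:
        for d in r.tip_of(n,l)[:2]: print(l,d['confidence'],world(n,d['position']))
E
```

```text
pics
{'time': 0.0, 'joint_positions': array([ 1.1254,  0.3328, -0.0647,  1.461 ,  0.0216,  1.3499, -0.0885]), 'joint_vel': array([-0.0006,  0.0012,  0.0017, -0.0007,  0.0012,  0.0013, -0.0006]), 'joint_torque': array([ -0.0006, -62.3256,   0.0242, -38.9892,  -0.0614,   0.0398,
         0.0001]), 'ee_pos': array([ 0.2562, -0.5696,  0.2218]), 'eef_rot': array([ 0.9777,  0.2098, -0.0002, -0.0007]), 'ft_force': array([-0.1668, -0.2914, -0.3688]), 'torque': array([-0.0161,  0.0651, -0.0328]), 'width': 0.08730218956121584}
scene {'K': array([[514.2563,   0.    , 317.6925],
       [  0.    , 514.2563, 239.3571],
       [  0.    ,   0.    ,   1.    ]]), 'R': array([[-0.7273,  0.6861,  0.0163],
       [ 0.5318,  0.5785, -0.6185],
       [-0.4338, -0.4412, -0.7856]]), 't': array([ 0.4341, -0.2659,  1.3815])}
pivot 0.7 [0.5677 0.0698 0.0209]
bolt_tip 0.64 [0.5698 0.0682 0.1576]
bolt_tip 0.26 [0.5692 0.0701 0.0259]
nut_centre 0.72 [0.568  0.0714 0.0985]
well 0.67 [0.6839 0.0689 0.0022]
well 0.5 [ 0.4349  0.3406 -0.002 ]
lug 0.58 [0.5706 0.0694 0.0692]
keeper 0.66 [0.536  0.0738 0.0466]
top {'K': array([[596.0528,   0.    , 316.6997],
       [  0.    , 596.0528, 248.5783],
       [  0.    ,   0.    ,   1.    ]]), 'R': array([[ 0.0027, -0.9997, -0.0254],
       [-0.9893,  0.0011, -0.146 ],
       [ 0.146 ,  0.0255, -0.989 ]]), 't': array([0.0293, 0.6133, 1.1652])}
pivot 0.85 [0.5692 0.0714 0.0256]
pivot 0.63 [ 0.6694  0.4001 -0.0052]
bolt_tip 0.62 [0.5701 0.0719 0.1528]
nut_centre 0.39 [ 0.6856  0.0709 -0.0011]
nut_centre 0.39 [0.5693 0.0706 0.155 ]
well 0.77 [ 0.6861  0.0722 -0.0012]
well 0.57 [ 0.6708  0.4032 -0.0015]
lug 0.74 [0.5701 0.0709 0.0966]
lug 0.54 [0.5726 0.0708 0.0667]
keeper 0.66 [0.5393 0.0694 0.0459]
```

View pics/scene0.png

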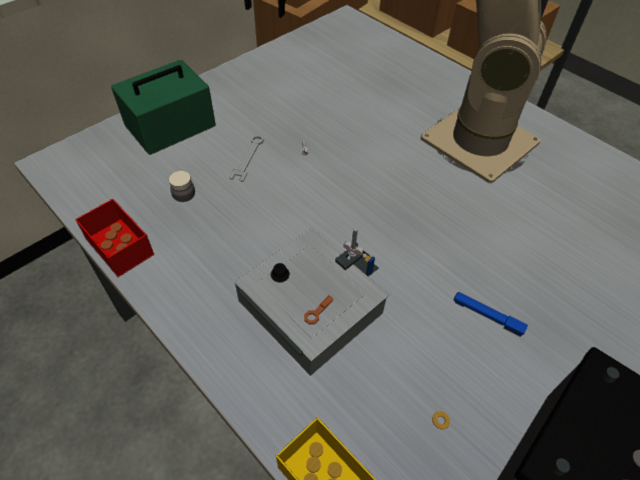

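View pics/top0.png

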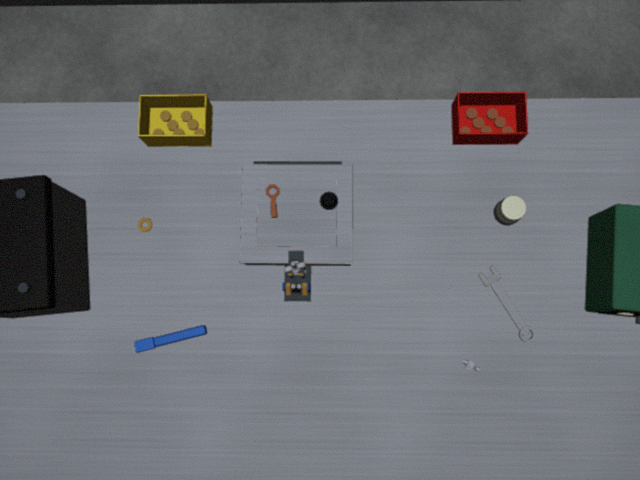

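```bash
python3 - <<'E'
from h import *
im=cv2.imread('pics/scene0.png'); u=pix('scene',[.569,.07,.1]).astype(int); v=pix('top',[.569,.07,.1]).astype(int)
print(u,v)
b=cv2.imread('pics/top0.png')
c=lambda m,p:cv2.resize(m[p[1]-50:p[1]+50,p[0]-65:p[0]+65],None,fx=6,fy=6,interpolation=cv2.INTER_CUBIC)
cv2.imwrite('pics/s0c.png',c(im,u)); cv2.imwrite('pics/t0c.png',c(b,v))
E
```

```text
[352 247] [295 267]
```

View pics/s0c.png

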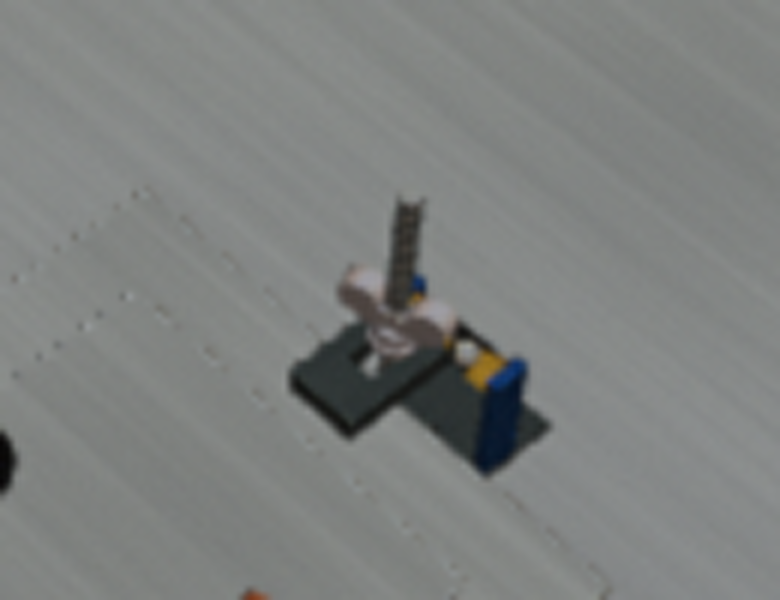

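View pics/t0c.png

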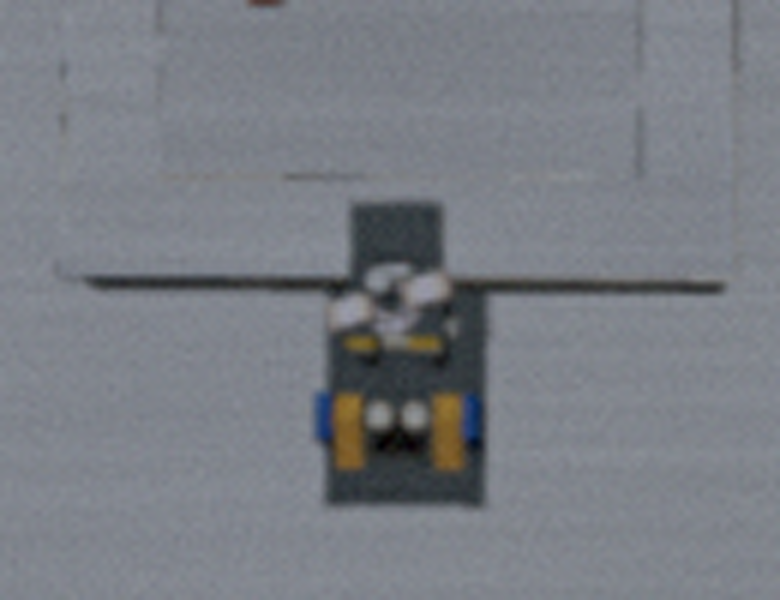

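The nut's wing plate lies about 17° anticlockwise of the well's y axis. In the `top` crop it runs from (350,312) to (428,288). The bolt is at about (0.5695, 0.0705), and the well is almost square with the world. Next I check the projection and start moving across.

```bash
python3 - <<'E'
from h import *
for p in [[.5695,.0705,.157],[.5695,.0705,.106]]: print(pix('scene',p),pix('top',p))
# wing ends from top crop at z=.106 plane
c=r.camera_info('top');K=np.array(c['K']);R=np.array(c['R']);t=np.array(c['t'])
C=-R.T@t
P=[]
for u in [(350,312),(428,288),(60,282),(740,288.5)]:
    q=np.array([u[0]/6+230,u[1]/6+217,1]); d=R.T@np.linalg.inv(K)@q; z=.106 if len(P)<2 else .069
    P.append(C+d*(z-C[2])/d[2])
print(np.round(P,4))
d=P[0]-P[1]; print(np.degrees(np.arctan2(-d[0],d[1])))
d=P[2]-P[3]; print(np.degrees(np.arctan2(-d[0],d[1])))
E
```

```text
[354.84527535 229.1765999 ] [292.92563659 263.32896072]
[352.96574418 245.4794366 ] [294.64627703 266.55420055]
[[ 0.5648  0.0826  0.106 ]
 [ 0.5725  0.0577  0.106 ]
 [ 0.579   0.1818  0.069 ]
 [ 0.5767 -0.0435  0.069 ]]
17.207421935103028
-0.5737818739246173
```

>>> move_arm --pt "1 1 -0.83 0 0" --pt "1 1 -0.83 0 0" --pt "1 1 -0.83 0 0" --pt "1 1 -0.83 0 0" --pt "1 1 -0.83 0 0" --pt "1 1 -0.83 0 0" --pt "1 1 -0.83 0 0" --pt "1 1 -0.83 0 0" --pt "1 1 -0.83 0 0" --pt "1 1 -0.83 0 0" --pt "1 1 -0.83 0 0" --pt "1 1 -0.83 0 0" --squeeze 12

```text
time: 1.7
ee_pos: [0.4283, -0.2183, 0.2228]
eef_rot: [0.978, 0.21, 0.0, 0.0]
ft_force: [0.3, 0.2, 0.1]
width: 0.0869
```

>>> move_arm --pt "1 0.985 -0.82 0 0" --pt "1 0.985 -0.82 0 0" --pt "1 0.985 -0.82 0 0" --pt "1 0.985 -0.82 0 0" --pt "1 0.985 -0.82 0 0" --pt "1 0.985 -0.82 0 0" --pt "1 0.985 -0.82 0 0" --pt "1 0.985 -0.82 0 0" --pt "1 0.985 -0.82 0 0" --pt "1 0.985 -0.82 0 0" --pt "1 0 0 0 0"

```text
time: 2.62
ee_pos: [0.5691, 0.0752, 0.2225]
eef_rot: [0.977, 0.213, 0.001, -0.002]
ft_force: [-0.1, 0.4, -0.3]
width: 0.0871
```

>>> move_arm --pt "1 0 0 0 -0.0767" --pt "1 0 0 0 -0.0767" --pt "1 0 0 0 -0.0767" --pt "1 0 0 0 -0.0767" --pt "1 0 0 0 -0.0767" --pt "1 0 0 0 -0.0767" --pt "1 0 0 0 -0.0767" --pt "1 0 0 0 -0.0767" --pt "1 0 0 0 -0.0767" --pt "1 0 0 0 -0.0767" --pt "1 0 0 0 -0.0767" --pt "1 0 0 0 -0.0767"

```text
time: 3.62
ee_pos: [0.5684, 0.068, 0.2226]
eef_rot: [0.592, 0.806, -0.0, 0.0]
ft_force: [-0.6, -0.2, -0.1]
width: 0.0869
```

```bash
python3 - <<'E'
from h import *
s=r.read_state(); print(s['time'],s['ee_pos'],s['eef_rot'],s['joint_positions'].round(3),s['ft_force'])
q=s['eef_rot']; print('jaw deg',2*np.degrees(np.arctan2(q[1],q[0]))-90)
E
```

```text
3.6167 [0.56836036 0.06803895 0.22260483] [ 5.92058937e-01  8.05894657e-01 -8.48068705e-06  1.27494436e-04] [ 0.475  0.318 -0.821  1.571  0.237  1.356 -0.068] [-0.55274328 -0.22462636 -0.07819417]
jaw deg 17.393493005239634
```

>>> move_arm --pt "1 0.08 0.05 0.5 0" --pt "1 0 0 0.8 0" --pt "1 0 0 0.8 0" --pt "1 0 0 0.8 0" --pt "1 0 0 0.8 0" --pt "1 0 0 0.8 0" --pt "1 0 0 0.5 0" --pt "1 0 0 0.18 0" --pt "0.2 0 0 0 0" --pt "0.0 0 0 0 0"

```text
time: 4.45
ee_pos: [0.5693, 0.0707, 0.0936]
eef_rot: [0.595, 0.804, 0.0, 0.0]
ft_force: [-0.2, 1.1, 1.4]
width: 0.0799
```

```bash
python3 - <<'E'
from h import *
s=r.read_state(); print(s['time'],s['ee_pos'],s['ft_force'],s['width'])
a=snap('scene','s1.png'); b=snap('top','t1.png')
c=lambda m,p:cv2.resize(m[p[1]-50:p[1]+50,p[0]-65:p[0]+65],None,fx=6,fy=6,interpolation=cv2.INTER_CUBIC)
cv2.imwrite('pics/s1c.png',c(a,[352,240])[:,:,::-1])
E
```

```text
4.45 [0.56930103 0.07071535 0.09361636] [-0.19231652  1.09898568  1.38021584] 0.0799377105019152
```

View pics/s1c.png

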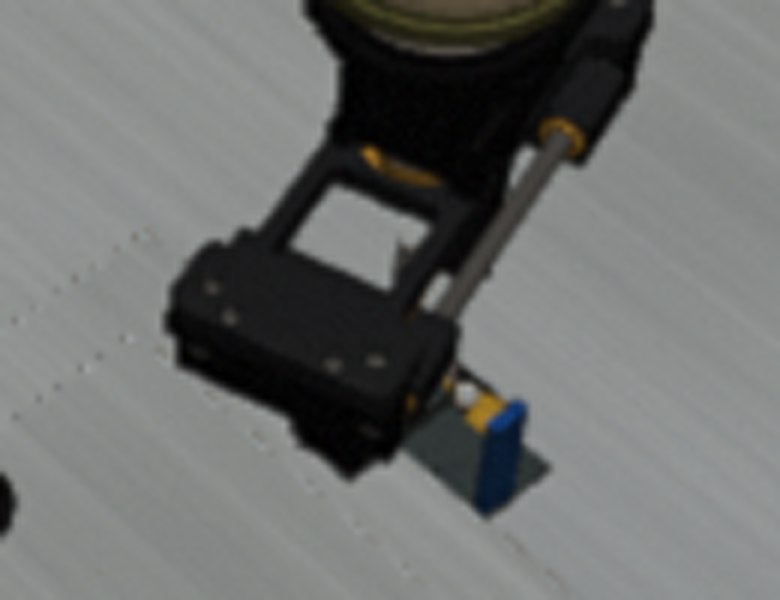

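The gripper straddles the nut with no contact, and the bolt tip shows between the links at about (400,250) in the crop. Closing lightly.

>>> move_arm --pt "-1 0 0 0 0" --pt "-1 0 0 0 0" --pt "-1 0 0 0 0" --pt "-1 0 0 0 0" --pt "-1 0 0 0 0" --pt "-1 0 0 0 0" --pt "-1 0 0 0 0" --pt "-1 0 0 0 0" --squeeze 10

```text
time: 5.22
ee_pos: [0.5689, 0.0705, 0.093]
eef_rot: [0.594, 0.804, -0.0, -0.0]
ft_force: [0.5, -0.1, 0.1]
width: 0.0204
```

>>> move_arm --pt "-1 0 0 0 0" --pt "-1 0 0 0 0" --pt "-1 0 0 0 0" --pt "-1 0 0 0 0"

```text
time: 5.55
ee_pos: [0.569, 0.0704, 0.093]
eef_rot: [0.594, 0.804, -0.0, 0.0]
ft_force: [0.4, 0.3, 0.8]
width: 0.0087
```

>>> move_arm --pt "-1 0 0 0 0" --pt "-1 0 0 -0.0095 -0.079" --pt "-1 0 0 -0.0095 -0.079" --pt "-1 0 0 -0.0095 -0.079"

```text
time: 5.88
ee_pos: [0.569, 0.0705, 0.0938]
eef_rot: [0.433, 0.902, -0.0, 0.0]
ft_force: [0.2, -1.0, -0.0]
width: 0.0087
```

```bash
cat > st.py <<'E'
from h import *
np.set_printoptions(precision=4,suppress=True)
s=r.read_state(); q=s['eef_rot']
print(s['time'],s['ee_pos'],s['ft_force'],s['torque'],s['width'],'j7',s['joint_positions'][6].round(3),'jaw',2*np.degrees(np.arctan2(q[1],q[0]))-90)
E
python3 st.py
```

```text
5.8833 [0.569  0.0705 0.0938] [ 0.1975 -1.0213 -0.0022] [ 0.0943 -0.1541 -0.0293] 0.0087455744991247 j7 0.2 jaw 38.74115661334184
```

>>> move_arm --pt "-1 0 0 -0.0095 -0.079" --pt "-1 0 0 -0.0095 -0.079" --pt "-1 0 0 -0.0095 -0.079" --pt "-1 0 0 -0.0095 -0.079" --pt "-1 0 0 -0.0095 -0.079" --pt "-1 0 0 -0.0095 -0.079"

```text
time: 6.38
ee_pos: [0.569, 0.0706, 0.0952]
eef_rot: [0.075, 0.997, 0.0, 0.0]
ft_force: [-1.2, 0.4, -0.8]
width: 0.0091
```

```bash
python3 st.py
```

```text
6.3833 [0.569  0.0706 0.0952] [-1.2061  0.3931 -0.8014] [ 0.2679 -0.2293 -0.0554] 0.009108450873053944 j7 0.883 jaw 81.40262015589275
```

>>> move_arm --pt "-1 0 0 -0.0095 -0.079" --pt "-1 0 0 -0.0095 -0.079" --pt "-1 0 0 -0.0095 -0.079" --pt "-1 0 0 -0.0095 -0.079"

```text
time: 6.72
ee_pos: [0.569, 0.0706, 0.0962]
eef_rot: [-0.172, 0.985, 0.0, 0.0]
ft_force: [-0.1, 0.1, -1.3]
width: 0.0088
```

```bash
python3 st.py
```

```text
6.7167 [0.569  0.0706 0.0962] [-0.0732  0.1459 -1.3025] [ 0.3251 -0.3235 -0.048 ] 0.008790340919352687 j7 1.334 jaw 109.84146455582149
```

>>> move_arm --pt "-1 0 0 -0.008 -0.079" --pt "-1 0 0 -0.008 -0.079" --pt "-1 0 0 -0.008 -0.079" --pt "-1 0 0 -0.008 -0.079"

```text
time: 7.05
ee_pos: [0.5691, 0.0707, 0.0971]
eef_rot: [-0.409, 0.913, 0.0, 0.0]
ft_force: [0.8, 0.2, -0.3]
width: 0.009
```

```bash
python3 st.py
```

```text
7.05 [0.5691 0.0707 0.0971] [ 0.8475  0.2328 -0.3229] [ 0.4526 -0.1906 -0.0408] 0.00902993538558656 j7 1.781 jaw 138.2796515979156
```

>>> move_arm --pt "-1 0 0 -0.009 -0.079" --pt "-1 0 0 -0.009 -0.079" --pt "-1 0 0 -0.009 -0.079" --pt "-1 0 0 -0.009 -0.079" --pt "-1 0 0 0 0"

```text
time: 7.47
ee_pos: [0.5691, 0.0708, 0.0979]
eef_rot: [-0.621, 0.784, 0.0, 0.0]
ft_force: [-0.4, -0.1, 1.6]
width: 0.0089
```

```bash
python3 st.py
```

```text
7.4667 [0.5691 0.0708 0.0979] [-0.3772 -0.0909  1.5959] [ 0.0825 -0.175  -0.0084] 0.008881444029950615 j7 2.228 jaw 166.70663848890388
```

>>> move_arm --pt "0.2 0 0 0 0" --pt "0.2 0 0 0 0" --pt "0.2 0 0 0 0" --pt "0.2 0 0 0 0" --pt "0.2 0 0 0 0" --pt "0.2 0 0 -0.4 0" --pt "0.2 0 0 -0.8 0" --pt "0.2 0 0 -0.8 0" --pt "0.2 0 0 -0.8 0" --pt "0.2 0 0 -0.4 0"

```text
time: 8.3
ee_pos: [0.5696, 0.0711, 0.1808]
eef_rot: [-0.618, 0.786, -0.001, 0.001]
ft_force: [1.0, 0.4, 0.0]
width: 0.0517
```

```bash
python3 st.py
```

```text
8.3 [0.5696 0.0711 0.1808] [0.9721 0.4336 0.0261] [ 0.0907 -0.0822 -0.0053] 0.05165426761344811 j7 2.272 jaw 166.36149098884414
```

>>> move_arm --pt "-1 0 0 0 0.0775" --pt "-1 0 0 0 0.0775" --pt "-1 0 0 0 0.0775" --pt "-1 0 0 0 0.0775" --pt "-1 0 0 0 0.0775" --pt "-1 0 0 0 0.0775" --pt "-1 0 0 0 0.0775" --pt "-1 0 0 0 0.0775" --pt "-1 0 0 0 0.0775" --pt "-1 0 0 0 0.0775" --pt "-1 0 0 0 0.0775"

```text
time: 9.22
ee_pos: [0.5688, 0.0705, 0.178]
eef_rot: [0.006, 1.0, -0.0, 0.0]
ft_force: [0.2, -0.2, -0.2]
width: 0.0005
```

```bash
python3 st.py
```

```text
9.2167 [0.5688 0.0705 0.178 ] [ 0.1653 -0.1635 -0.1933] [ 0.1352 -0.1655  0.0322] 0.0004941480197227898 j7 1.061 jaw 89.2880650209739
```

>>> move_arm --pt "-1 0 -1 0 0" --pt "-1 0 -1 0 0" --pt "-1 0 -1 0 0" --pt "-1 0 -1 0 0" --pt "-1 0 -1 0 0"

```text
time: 9.63
ee_pos: [0.5679, -0.0557, 0.178]
eef_rot: [0.003, 1.0, -0.0, 0.0]
ft_force: [1.6, 0.7, 0.7]
width: 0.0004
```

```bash
python3 - <<'E'
from h import *
a=snap('scene','s2.png'); b=snap('top','t2.png')
c=lambda m,p:cv2.resize(m[p[1]-50:p[1]+50,p[0]-65:p[0]+65],None,fx=3,fy=3,interpolation=cv2.INTER_CUBIC)
cv2.imwrite('pics/s2c.png',np.hstack([c(a,[352,240]),c(b,[295,267])])[:,:,::-1])
for d in r.tip_of('scene','nut_centre')[:2]: print(d['confidence'],world('scene',d['position']))
E
python3 st.py
```

```text
0.7 [0.57091741 0.07107949 0.10395176]
0.64 [0.53463322 0.07210036 0.04945896]
9.7833 [ 0.5681 -0.0569  0.1777] [-0.1021  1.6354 -0.8076] [ 0.1556 -0.1133 -0.0395] 0.00020183561725580483 j7 1.295 jaw 89.40169478796147
```

View pics/s2c.png

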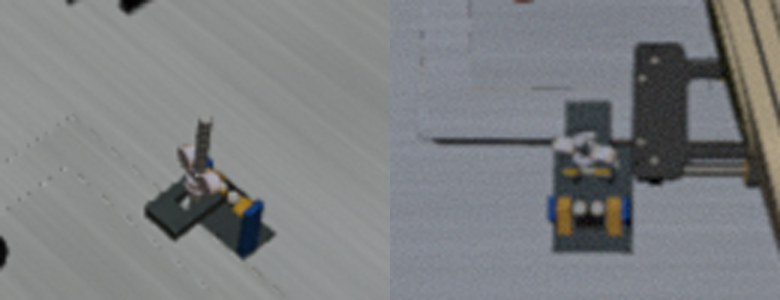

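The nut has risen to z≈0.104 and its wings lie nearly along y. In the right half of the crop it is at about (585,150). Now I go round behind the bolt on the well side and lower the closed fingers.

>>> move_arm --pt "-1 -0.6 0 0 0" --pt "-1 -0.4 0.8 0 0" --pt "-1 0 1 0 0" --pt "-1 0 1 0 0" --pt "-1 0 1 0 0" --pt "-1 0 1 0 0" --pt "-1 0 0.3 0 0" --pt "-1 0 0 0.6 0" --pt "-1 0 0 0.7 0" --pt "-1 0 0 0.4 0" --pt "-1 0 0 0 0"

```text
time: 10.7
ee_pos: [0.5927, 0.0728, 0.1332]
eef_rot: [0.003, 1.0, -0.0, -0.002]
ft_force: [0.0, -0.4, -0.3]
width: 0.0008
```

```bash
python3 st.py
```

```text
10.7 [0.5927 0.0728 0.1332] [ 0.0078 -0.37   -0.3439] [ 0.0491 -0.1237  0.0137] 0.0007912677300725565 j7 1.032 jaw 89.68170179917732
```

>>> move_arm --pt "-1 0.3 -0.09 0 0" --pt "-1 0.2 0 0 0" --pt "-1 0.2 0 0 0" --pt "-1 0.2 0 0 0" --pt "-1 0.2 0 0 0" --pt "-1 0.2 0 0 0"

```text
time: 11.2
ee_pos: [0.561, 0.0707, 0.1357]
eef_rot: [0.003, 1.0, -0.0, 0.0]
ft_force: [0.3, -0.1, 0.6]
width: 0.0005
```

```bash
python3 st.py
```

```text
11.2 [0.561  0.0707 0.1357] [ 0.3499 -0.138   0.631 ] [ 0.1267 -0.1888 -0.0037] 0.0004588768987447485 j7 1.04 jaw 89.63999024586676
```

>>> move_arm --pt "-1 0.19 0 0.05 0" --pt "-1 0.19 0 0.06 0" --pt "-1 0.19 0 0.07 0" --pt "-1 0.18 0 0.08 0" --pt "-1 0.18 0 0.09 0" --pt "-1 0.18 0 0.09 0" --pt "-1 0 0 0 0"

```text
time: 11.78
ee_pos: [0.5326, 0.0709, 0.1238]
eef_rot: [0.003, 1.0, -0.0, -0.0]
ft_force: [0.5, 0.1, -0.7]
width: 0.0003
```

```bash
python3 - <<'E'
from h import *
a=snap('scene','s3.png'); b=snap('top','t3.png')
c=lambda m,p:cv2.resize(m[p[1]-50:p[1]+50,p[0]-65:p[0]+65],None,fx=3,fy=3,interpolation=cv2.INTER_CUBIC)
cv2.imwrite('pics/s3c.png',np.hstack([c(a,[352,240]),c(b,[295,267])])[:,:,::-1])
E
python3 st.py
```

```text
11.8833 [0.5336 0.0708 0.1243] [0.442  1.7495 0.0223] [ 0.0967 -0.1999 -0.0143] 0.0003563367306797583 j7 1.042 jaw 89.64317599030582
```

View pics/s3c.png

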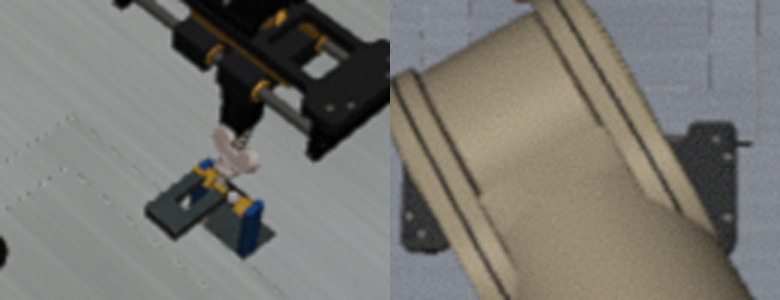

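```bash
cat > f.py <<'E'
from h import *
np.set_printoptions(precision=4,suppress=True)
F=[];P=[];T=[]
for i in range(6):
    s=r.read_state();F.append(s['ft_force']);P.append(s['ee_pos']);T.append(s['torque']); r.camera('scene')
F=np.mean(F,0);P=np.mean(P,0)
c=np.array([P[0]-.0095-.569,P[2]-.022]); L=np.hypot(*c); th=np.arctan2(-c[0],c[1])+np.arcsin(4e-3/L)
sL=np.sqrt(L*L-16e-6)
n=np.array([np.cos(th),np.sin(th)])
print(s['time'],P,'F',F,'T',np.mean(T,0),'th %.3f s %.4f push %.2f along %.2f'%(th,sL,F[0]*n[0]+F[2]*n[1],-F[0]*n[1]+F[2]*n[0]))
def tgt(th,s=.112): return np.array([.569-s*np.sin(th)+.004*np.cos(th)+.0095,.022+s*np.cos(th)+.004*np.sin(th)])
for k in (.02,.05,.1):
    t=tgt(th+k,max(.108,min(.114,sL))); print('+%.2f'%k,'x %.2f z %.2f'%((P[0]-t[0])/.025,(P[2]-t[1])/.025))
E
python3 f.py
```

```text
12.1333 [0.5339 0.0709 0.1244] F [0.1339 0.3003 0.1977] T [ 0.1043 -0.2006  0.005 ] th 0.447 s 0.1116 push 0.21 along 0.12
+0.02 x 0.08 z 0.04
+0.05 x 0.20 z 0.09
+0.10 x 0.40 z 0.20
```

>>> move_arm --pt "-1 0.12 0 0.05 0" --pt "-1 0.12 0 0.06 0" --pt "-1 0.12 0 0.06 0" --pt "-1 0.12 0 0.06 0" --pt "-1 0.12 0 0.07 0" --pt "-1 0 0 0 0"

```text
time: 12.68
ee_pos: [0.5179, 0.071, 0.1165]
eef_rot: [0.003, 1.0, -0.0, -0.0]
ft_force: [0.1, -0.4, -0.5]
width: 0.0007
```

```bash
python3 f.py
```

```text
12.9333 [0.5186 0.0709 0.1168] F [ 0.2806 -0.0234  0.0431] T [ 0.0983 -0.1983 -0.0131] th 0.599 s 0.1121 push 0.26 along -0.12
+0.02 x 0.08 z 0.05
+0.05 x 0.19 z 0.12
+0.10 x 0.37 z 0.26
```

>>> move_arm --pt "-1 0.08 0 0.05 0" --pt "-1 0.07 0 0.05 0" --pt "-1 0.07 0 0.05 0" --pt "-1 0.07 0 0.05 0" --pt "-1 0.08 0 0.06 0" --pt "-1 0 0 0 0"

```text
time: 13.48
ee_pos: [0.5089, 0.071, 0.11]
eef_rot: [0.003, 1.0, -0.0, -0.0]
ft_force: [0.2, -0.2, 0.2]
width: 0.0006
```

```bash
python3 f.py
```

```text
13.7333 [0.5093 0.071  0.1103] F [-0.0316  0.1979  0.1836] T [ 0.111  -0.1712 -0.0378] th 0.700 s 0.1121 push 0.09 along 0.16
+0.02 x 0.07 z 0.06
+0.05 x 0.17 z 0.14
+0.10 x 0.34 z 0.29
```

>>> move_arm --pt "-1 0.06 0 0.05 0" --pt "-1 0.06 0 0.05 0" --pt "-1 0.05 0 0.05 0" --pt "-1 0 0 0 0"

```text
time: 14.12
ee_pos: [0.505, 0.0711, 0.1064]
eef_rot: [0.003, 1.0, -0.0, 0.0]
ft_force: [0.8, 0.1, 0.9]
width: 0.0006
```

```bash
python3 f.py; python3 - <<'E'
from h import *
a=snap('scene','s4.png')
c=lambda m,p:cv2.resize(m[p[1]-50:p[1]+50,p[0]-65:p[0]+65],None,fx=6,fy=6,interpolation=cv2.INTER_CUBIC)
cv2.imwrite('pics/s4c.png',c(a,[362,250])[:,:,::-1])
E
```

```text
14.3667 [0.5052 0.0711 0.1066] F [ 0.432  -0.0199  1.1136] T [ 0.1255 -0.2171 -0.0003] th 0.750 s 0.1119 push 1.08 along 0.52
+0.02 x 0.07 z 0.06
+0.05 x 0.17 z 0.15
+0.10 x 0.32 z 0.31
```

View pics/s4c.png

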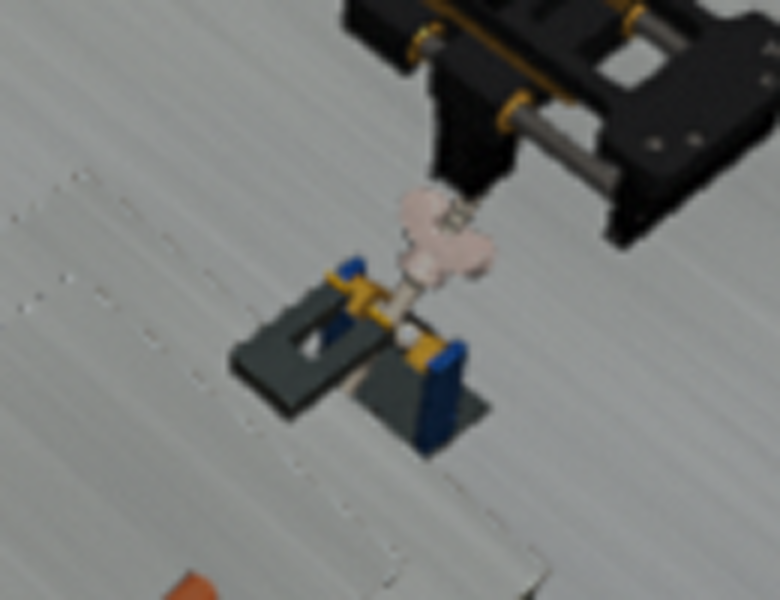

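The bolt leans against the fingertip, with the nut at (440,235), and has reached the level of the balls. I continue in small steps.

>>> move_arm --pt "-1 0.06 0 0.05 0" --pt "-1 0.06 0 0.05 0" --pt "-1 0.05 0 0.05 0" --pt "-1 0 0 0 0"

```text
time: 14.8
ee_pos: [0.5009, 0.0711, 0.1028]
eef_rot: [0.003, 1.0, -0.0, 0.0]
ft_force: [1.4, 0.6, 1.6]
width: 0.0001
```

```bash
python3 f.py
```

```text
15.05 [0.5008 0.0711 0.1027] F [1.6191 0.2133 0.9561] T [ 0.1314 -0.4763 -0.0214] th 0.802 s 0.1120 push 1.81 along -0.50
+0.02 x 0.06 z 0.06
+0.05 x 0.16 z 0.16
+0.10 x 0.31 z 0.33
```

>>> move_arm --pt "-1 0.05 0 0.05 0" --pt "-1 0.06 0 0.05 0" --pt "-1 0.05 0 0.05 0" --pt "-1 0 0 0 0"

```text
time: 15.43
ee_pos: [0.4965, 0.0711, 0.0988]
eef_rot: [0.003, 1.0, -0.0, -0.0]
ft_force: [1.8, 1.2, 0.5]
width: 0.0002
```

```bash
python3 f.py
```

```text
15.6833 [0.4965 0.0711 0.0988] F [0.8904 0.2654 0.3329] T [ 0.1466 -0.3452 -0.0205] th 0.854 s 0.1123 push 0.84 along -0.45
+0.02 x 0.06 z 0.07
+0.05 x 0.15 z 0.17
+0.10 x 0.29 z 0.34
```

>>> move_arm --pt "-1 0.05 0 0.05 0" --pt "-1 0.05 0 0.05 0" --pt "-1 0 0 0 0"

```text
time: 15.98
ee_pos: [0.4942, 0.0711, 0.0964]
eef_rot: [0.003, 1.0, -0.0, -0.0]
ft_force: [1.0, 0.1, 1.2]
width: 0.0006
```

```bash
python3 f.py
```

```text
16.2333 [0.4942 0.0711 0.0964] F [ 0.67   -0.1646  0.7947] T [ 0.0972 -0.2789  0.0046] th 0.883 s 0.1124 push 1.04 along -0.01
+0.02 x 0.06 z 0.07
+0.05 x 0.14 z 0.17
+0.10 x 0.28 z 0.35
```

>>> move_arm --pt "-1 0.05 0 0.05 0" --pt "-1 0.05 0 0.06 0" --pt "-1 0 0 0 0"

```text
time: 16.53
ee_pos: [0.4916, 0.0712, 0.0935]
eef_rot: [0.003, 1.0, -0.0, -0.0]
ft_force: [0.2, -0.0, 0.4]
width: 0.0005
```

```bash
python3 f.py
```

```text
16.7833 [0.4916 0.0711 0.0936] F [0.2598 0.4135 0.3395] T [ 0.0926 -0.1475 -0.0218] th 0.917 s 0.1125 push 0.43 along 0.00
+0.02 x 0.06 z 0.07
+0.05 x 0.14 z 0.18
+0.10 x 0.27 z 0.36
```

```bash
python3 - <<'E'
from h import *
a=snap('scene','s5.png')
c=lambda m,p:cv2.resize(m[p[1]-50:p[1]+50,p[0]-65:p[0]+65],None,fx=6,fy=6,interpolation=cv2.INTER_CUBIC)
cv2.imwrite('pics/s5c.png',c(a,[362,250])[:,:,::-1])
E
```

```text
(no output)
```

View pics/s5c.png

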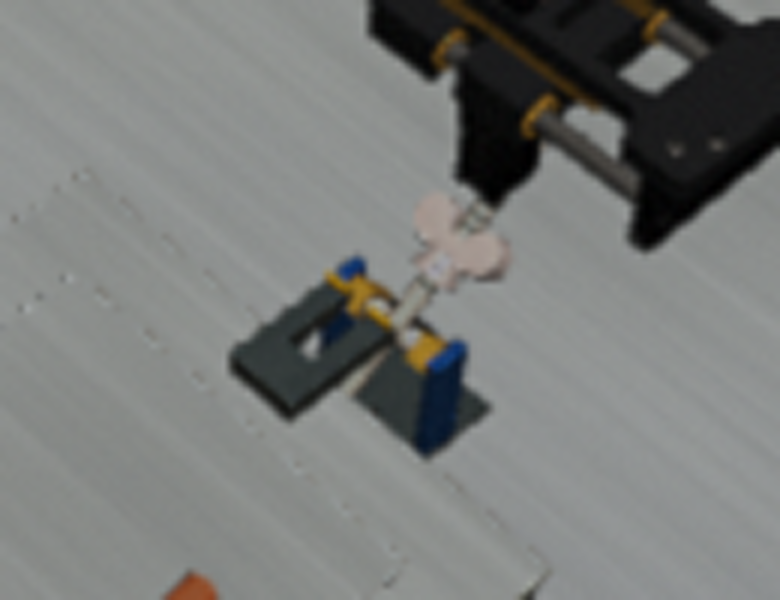

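>>> move_arm --pt "-1 0.03 0 0.035 0" --pt "-1 0.03 0 0.035 0" --pt "-1 0 0 0 0"

```text
time: 17.13
ee_pos: [0.4903, 0.0712, 0.092]
eef_rot: [0.003, 1.0, -0.0, 0.0]
ft_force: [0.3, -1.1, -0.1]
width: 0.0002
```

```bash
python3 f.py
```

```text
17.3833 [0.4904 0.0712 0.092 ] F [ 0.3571 -0.195   0.4465] T [ 0.1129 -0.1683  0.0095] th 0.935 s 0.1125 push 0.57 along -0.02
+0.02 x 0.06 z 0.07
+0.05 x 0.14 z 0.18
+0.10 x 0.26 z 0.37
```

>>> move_arm --pt "-1 0.03 0 0.035 0" --pt "-1 0.03 0 0.035 0" --pt "-1 0 0 0 0"

```text
time: 17.68
ee_pos: [0.4893, 0.0712, 0.0905]
eef_rot: [0.003, 1.0, 0.0, 0.0]
ft_force: [0.8, -0.2, 1.3]
width: 0.0006
```

```bash
python3 f.py
```

```text
17.9333 [0.4893 0.0712 0.0905] F [1.6726 0.3748 1.5023] T [ 0.1162 -0.5333  0.021 ] th 0.952 s 0.1124 push 2.19 along -0.49
+0.02 x 0.05 z 0.07
+0.05 x 0.13 z 0.18
+0.10 x 0.26 z 0.37
```

>>> move_arm --pt "-1 0.03 0 0.035 0" --pt "-1 0.03 0 0.035 0" --pt "-1 0 0 0 0"

```text
time: 18.23
ee_pos: [0.4885, 0.0713, 0.0892]
eef_rot: [0.003, 1.0, 0.0, 0.001]
ft_force: [3.9, -0.1, 7.1]
width: 0.0005
```

```bash
python3 f.py
```

```text
18.4833 [0.4885 0.0713 0.0893] F [ 3.8088 -0.5676  6.9337] T [-0.0131 -0.9455  0.0126] th 0.964 s 0.1123 push 7.87 along 0.82
+0.02 x 0.05 z 0.07
+0.05 x 0.13 z 0.18
+0.10 x 0.25 z 0.37
```

A firm stop at about 0.955 rad, 0.2 rad past where the balls were met, so the bolt is home. Backing off along the normal and moving clear.

>>> move_arm --pt "-1 -0.04 0 -0.08 0" --pt "-1 -0.06 0 -0.1 0" --pt "-1 -0.1 0 -0.2 0" --pt "-1 -0.1 0 -0.4 0" --pt "-1 0 0 -0.8 0" --pt "-1 0 0 -1 0" --pt "-1 0 -0.8 -1 0" --pt "-1 0 -1 -0.5 0" --pt "-1 0 -1 0 0" --pt "-1 0 -1 0 0" --pt "-1 0 -1 0 0" --pt "-1 0 0 0 0"

```text
time: 19.53
ee_pos: [0.4939, -0.0543, 0.1908]
eef_rot: [0.006, 1.0, -0.001, -0.0]
ft_force: [-1.0, -1.0, -0.1]
width: 0.0003
```

```bash
python3 st.py; python3 - <<'E'
from h import *
np.set_printoptions(precision=4,suppress=True)
a=snap('scene','s6.png'); b=snap('top','t6.png')
c=lambda m,p:cv2.resize(m[p[1]-50:p[1]+50,p[0]-65:p[0]+65],None,fx=3,fy=3,interpolation=cv2.INTER_CUBIC)
cv2.imwrite('pics/s6c.png',np.hstack([c(a,[362,250]),c(b,[295,280])])[:,:,::-1])
for n in ('scene','top'):
  for l in ('bolt_tip','nut_centre','ring_lug','post_protector','lug'):
    for d in r.tip_of(n,l)[:1]: print(n,l,d['confidence'],world(n,d['position']))
E
```

```text
19.5333 [ 0.4939 -0.0543  0.1908] [-0.9969 -1.0003 -0.0993] [ 0.1094 -0.1076  0.0071] 0.00033713237735294086 j7 1.407 jaw 89.2769735272125
scene bolt_tip 0.8 [0.4617 0.0732 0.1034]
scene nut_centre 0.46 [0.5051 0.0701 0.0744]
scene ring_lug 0.82 [0.7259 0.1223 0.0688]
scene post_protector 0.7 [0.7045 0.0055 0.0698]
scene lug 0.83 [0.5704 0.0697 0.0702]
top bolt_tip 0.71 [0.46   0.0727 0.0954]
top nut_centre 0.74 [0.5017 0.0706 0.0669]
top ring_lug 0.5 [0.725  0.1197 0.0672]
top post_protector 0.8 [0.7039 0.0061 0.068 ]
top lug 0.65 [0.573  0.0675 0.0662]
```

View pics/s6c.png

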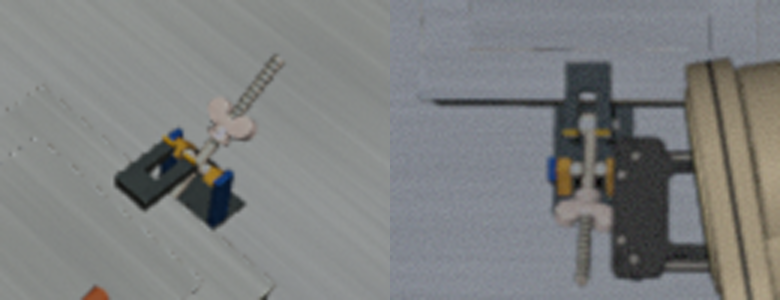

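View pics/s6.png

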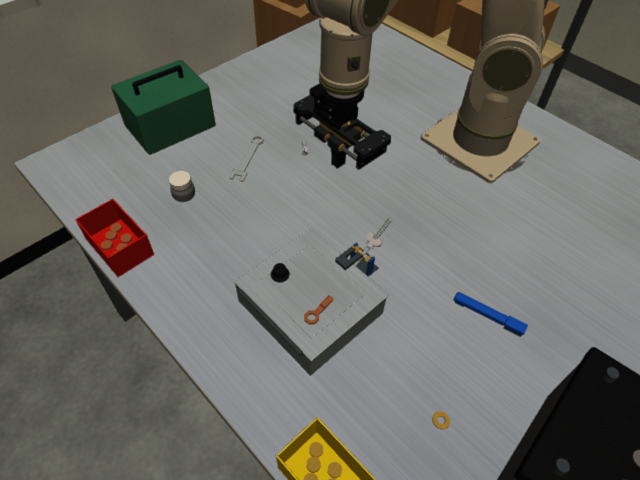

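>>> move_arm --pt "0.5 0 -1 -0.5 0" --pt "0.5 0 -1 0 0" --pt "0.5 0 0 0 0" --pt "0.5 0 0 0 0" --pt "0.5 0 0 0 0" --pt "0.5 0 0 0 0" --pt "0.5 0 0 0 0" --pt "0.5 0 0 0 0"

```text
time: 20.8
ee_pos: [0.4939, -0.0981, 0.2031]
eef_rot: [0.002, 1.0, -0.0, 0.0]
ft_force: [0.4, -0.2, 0.6]
width: 0.0458
```

```bash
python3 st.py; python3 - <<'E'
from h import *
np.set_printoptions(precision=4,suppress=True)
a=snap('scene','s7.png'); snap('top','t7.png')
for n in ('scene','top'):
  for l in ('bolt_tip','nut_centre'):
    for d in r.tip_of(n,l)[:1]: 
        w=world(n,d['position']); print(n,l,d['confidence'],w,'th',np.arctan2(.569-w[0],w[2]-.022))
b=cv2.imread('pics/s6.png'); print('diff near bolt',np.abs(b[200:285,320:400].astype(int)-a[200:285,320:400,::-1]).max())
o=cv2.imread('pics/scene0.png').astype(int); print('diff lid/left',np.abs(o[270:440,230:540]-a[270:440,230:540,::-1]).max())
r.close_job()
E
```

```text
20.8 [ 0.4939 -0.0981  0.2031] [ 0.3659 -0.1877  0.6209] [ 0.1193 -0.1363 -0.0274] 0.045765261496748075 j7 1.506 jaw 89.71493181719782
scene bolt_tip 0.81 [0.4594 0.0721 0.1026] th 0.9367738864774059
scene nut_centre 0.43 [0.5055 0.0703 0.065 ] th 0.975370202513385
top bolt_tip 0.91 [0.4562 0.0697 0.0982] th 0.9770507754880366
top nut_centre 0.73 [0.5022 0.0697 0.0705] th 0.9430183950635042
diff near bolt 4
diff lid/left 11
the job is handed in; nothing more can be done
```

The swing bolt is out of the lug and sits home in its keeper, with the wing nut still on it. I handed the job in at about 21 s of the 72 s; no verdict came back.

- **Nut:** I turned it about 149° (2.6 rad, above the 2.2 needed), raising the tool as the nut rose. The force readings stayed within about 2 N. The camera network put it 5 mm higher afterwards, clear of the lip.
- **Bolt:** I pushed it over with closed fingertips at 112 mm from the hinge. The averaged push rose to about 2 N at the balls, then dropped. It met a hard stop at about 0.95 rad, 0.2 rad past where the balls were met. The highest push I read there was 7.9 N, under the 10 N limit. Readings came only between short moves, so a brief peak could have been missed.
- **Last checks:** More than two seconds after I backed off, both cameras put the bolt at 0.94 to 0.98 rad. The pictures around it showed no change over the last second or so. The lid, the ring lug, the post protector, the brush and the washer matched the first picture. By eye, the wrench, jar and spare nut on the right had not moved. The gripper is open and touching nothing.
- **Disagreements:** The network's height for the nut after the swing differed by several millimetres between readings, with low confidence in the `scene` view. No check failed.

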